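# Clamp the plaster mould with the torque-limiting handle

### The arm

A 6-joint arm with a two-finger parallel gripper is mounted at the origin on the work surface. World frame = base frame: x ahead of the robot, y to its left, z up, the work surface at z = 0. Lengths are in mm, angles in rad, forces in N, time in s.
With the tool pointing down it reaches from about 400 to 925 mm from the base axis. Payload 12.5 kg.
Tool frame: the origin (TCP) lies between the finger pads; the fingertips stand 14 mm ahead of it and the grasp point (between the pads) lies 5 mm behind it; x points along the fingers, y is the direction in which the jaws open and shut, and the axes are right-handed (so a half turn about x gives the same grasp; the last joint's range is limited). The gripper opens to 95 mm and grips with 3 to 60 N. Pads are 20 mm wide; open, the fingers measure 119 mm over their backs; the gripper's body (75 mm by 180 mm) begins 59 mm behind the grasp point.
Start: joints at [1.024, 0.491, 1.559, -0, 1.092, -0.106], TCP at [266.65, 565.281, 228.661] pointing down, gripper open.
Joint ranges: [-3.1, 3.1], [-0.84, 2.19], [0.05, 2.79], [-1.13, 4.28], [0.06, 2.93], [-2.69, 2.69]. Speed limits (rad/s): [2.22, 2.22, 2.79, 3.14, 3.14, 3.14].

### API

Orientations are given as [roll, pitch, yaw] about the fixed x, y, z axes, in that order (R = Rz(yaw) Ry(pitch) Rx(roll)).
In Python, from cell import env, cams gives the robot as it stands.
- The arm moves only by the tool carry_out, never from a script. Its arguments are lists of equal length, an entry for each row: "grip": the closure, from -1 (fully open) to 1 (shut); "linear": the shift along the tool's x, y, z scaled (see below), a list of three; "turn": the turn about the tool's x scaled (see below). In form: {"grip": [grip, ...], "linear": [[tx, ty, tz], ...], "turn": [turn, ...]}. A call has 1 to 5 rows; each row shifts and turns the commanded pose from where the row before left it, along the tool's axes as they then stand; what a row does not reach is not made up. The controller multiplies each number of a shift by 0.5 m and each number of a turn by 180 degrees. A row lasts 1/10 s, in which the tool goes at most 50 mm and 8.59 degrees, less where a joint would pass 70% of its speed; a pose out of reach is approached as far as the arm can. A call with a number of a shift or a turn outside -1 to 1 is refused whole. A call with a gripper value outside its range is refused whole. The fingers move at their own pace and stop on an object; the grip force is fixed at half the most. Time passes only in rows, so rows that do not move let the fingers close. It gives the time, the measured TCP pose, the force and the opening at its end, in the units of the state.
- env.state(): the state, without advancing time (a new reading comes with each control period).
- cams.read_camera(name): name is "scene" or "side" or "wrist"; returns the picture (384x512x3 uint8, blue, green, red); there is no depth.
- cams.camera_info(name): a dict with "fx", "fy", "cx", "cy" (pixels), "view" (4x4, takes a point from world to camera coordinates). Camera axes: x right, y down, z forward; pixel columns grow to the right and rows downward; lengths in mm; the calibration is good to about 2 mm. The wrist camera is an equidistant fisheye: a pixel r from the principal point sees the ray r / f radians off the axis. A picture is of the moment at which its call begins: read the wrist's pose just before it. camera_info takes no time and is no camera call; for the wrist camera it gives the pose at the moment of the call.
- env.job_done(): hands the job in, once; it reports no verdict.
The state is a dict: "t": time; "joints": joint angles; "qvel": joint speeds; "tau": joint torques, N m; "eef_pos": TCP position; "tcp_rot": TCP orientation; "ft_force": force on the tool from outside, world axes, zero at the start; "moment": the same for the moment, N m; "opening": opening from 0.0 (shut) to 1.0 (fully open).
Only numpy, scipy, OpenCV 4.12 (cv2) and the standard library are available. Lean on these libraries where they do the work, as an engineer would, in place of code of your own. Each camera call takes 0.05 s, during which the arm holds its last target. There are 200 camera calls.

### The job

Two identical bench presses stand on the studio table; one holds a two-part plaster mould, the other is empty. Tighten the press that holds the mould: turn its black T-handle clockwise (seen from above) until the pointer meets its stop and the handle slips past the pointer, then stop soon, with the handle clearly out of line with the pointer but by well under an eighth of a turn, and let go. Leave the empty press's handle as it is.

Things in the scene. Friction and masses are not known exactly. Their poses are not given: they have to be found in the camera images.
- mould_press_grip (a point): Centre of the black T-handle of the press holding the mould, on its upright turning axis, 193 mm above the table. Bar 104 long, 18 wide, 26 mm tall, free all round; grasp from above across the 18 mm. Site x runs along the bar (towards the pointer at the start) and turns with it; z up. 20 mm under the bar: brass pointer, tip 70 mm from the axis. Below: crossbeam 190 x 46 mm, its top at 146 mm.
- mould_press_spindle (a joint): Angle (rad) of that press's brass pointer, growing clockwise seen from above. Starts at 0 to 0.35, turns easily (0.06 N m) with the handle and is blocked at 0.9, where the pointer meets a brass stop post 66 mm from the axis on the crossbeam: tight. Under the beam lies a two-part plaster mould, 150 x 118 x 76 mm. The presses are bolted down; which one holds the mould changes sides.
- mould_press_handle (a joint): Slip (rad) of that handle past its pointer, growing clockwise. 0 at the start, the bar straight above the pointer. It carries the pointer along without slip until that meets the stop, then slips smoothly at 0.4 N m and stays where left. About 0.4 is ideal, 0.1 to 0.75 is good. Forced too far it cannot be put right: turning back only loosens the press.
- empty_press_bar_end (a point): Point on the T-handle of the other press, identical but with nothing in it: 50 mm along the bar from its turning axis, on the pointer's side, 193 mm above the table. To be left alone.

How it is judged (in metres and radians):
On the way, in this order (a step that is already met when the one before it is completed fails the run):
1. the mould's press is tight: its pointer has met the stop (value of joint mould_press_spindle above 0.84 rad).
2. its handle has slipped past the pointer (value of joint mould_press_handle above 0.1 rad).
At the end, for the whole second after the job is handed in: The mould's press is tight (pointer within 0.1 rad of its stop), its handle stands 0.1 to 0.785 rad (6 to 45 degrees) past the pointer and at rest, and the empty press's handle is where it was (value of joint mould_press_spindle above 0.8 rad and value of joint mould_press_handle between 0.1 and 0.785 rad and velocity of joint mould_press_handle between -0.05 and 0.05 rad/s); the robot touches nothing.
It fails at once if the handle of the mould's press was forced more than an eighth of a turn past the slip (value of joint mould_press_handle above 0.785 rad).
It fails at once if the empty press's handle was moved by more than 15 mm (distance of empty_press_bar_end from where it was at the start of the episode above 0.015 m).
It also fails if it takes over 29 s, if anything falls off the work surface, if the arm or the gripper's body presses on something with over 40 N, if the wrist force passes 120 N, or if a joint passes its speed limit or range.

## Working session

There is one attempt and no reset: what is moved stays moved. The work goes in short steps, Python scripts to look and compute and a tool call to move; the robot and the scene stay as the last step left them, time stands still between calls to the robot, and variables do not carry over. Pictures are saved under pics/ and viewed, about 8 in all and at most 12, crops included, and the job is handed in when it is done.

Besides the shell and the picture viewer there is one more tool, called after "Call:" by a JSON object that holds its "name" and its "arguments", one argument or row to a line. carry_out: Moves the arm, as the interface text tells. Shifts and turns lie within -1 to 1; 1 stands for 0.5 m of shift or 180 degrees of turn. Its arguments: {"type":"object","properties":{"grip":{"type":"array"},"linear":{"type":"array"},"turn":{"type":"array"}},"required":["grip","linear","turn"]}

```bash
mkdir -p pics
python3 - <<'E'
from cell import env,cams
import cv2,numpy as np
s=env.state();print({k:np.round(v,3) for k,v in s.items()})
a=[cams.read_camera(n) for n in("scene","side")]
for n,i in zip(("scene","side"),a): cv2.imwrite(f"pics/{n}0.png",i); print(n,cams.camera_info(n))
cv2.imwrite("pics/scene0b.png",cv2.resize(a[0],(800,600),interpolation=cv2.INTER_CUBIC))
cv2.imwrite("pics/side0b.png",cv2.resize(a[1],(800,600),interpolation=cv2.INTER_CUBIC))
E
```

```text
{'t': np.float64(0.0), 'joints': array([ 1.024,  0.492,  1.559, -0.   ,  1.092, -0.106]), 'qvel': array([-0.   ,  0.002, -0.001,  0.001, -0.   , -0.   ]), 'tau': array([ 1.0000e-03, -6.1264e+01, -2.5819e+01,  6.9000e-02,  4.8000e-02,
       -0.0000e+00]), 'eef_pos': array([266.52 , 565.062, 228.064]), 'tcp_rot': array([-1.674,  1.57 , -2.115]), 'ft_force': array([0.325, 0.416, 0.881]), 'moment': array([-0.034,  0.031,  0.037]), 'opening': np.float64(0.999)}
scene {'fx': 464.83901429918836, 'fy': 464.83901429918836, 'cx': 256.5110114844893, 'cy': 188.66166510214939, 'view': array([[ 3.33388877e-01,  9.42588632e-01,  1.94557994e-02,
        -1.89989384e+02],
       [ 6.64637561e-01, -2.20342733e-01, -7.13936967e-01,
        -1.94074527e+02],
       [-6.68661925e-01,  2.50949699e-01, -6.99939625e-01,
         1.32987912e+03],
       [ 0.00000000e+00,  0.00000000e+00,  0.00000000e+00,
         1.00000000e+00]])}
side {'fx': 407.7199796438285, 'fy': 407.7199796438285, 'cx': 252.74280338161276, 'cy': 194.9495643026355, 'view': array([[ 9.80288372e-01, -1.96762817e-01, -1.78634356e-02,
        -4.90634679e+02],
       [-1.64021649e-01, -7.60084030e-01, -6.28783879e-01,
         2.22066269e+02],
       [ 1.10143575e-01,  6.19319515e-01, -7.77374898e-01,
         8.52155629e+02],
       [ 0.00000000e+00,  0.00000000e+00,  0.00000000e+00,
         1.00000000e+00]])}
```

View pics/scene0b.png

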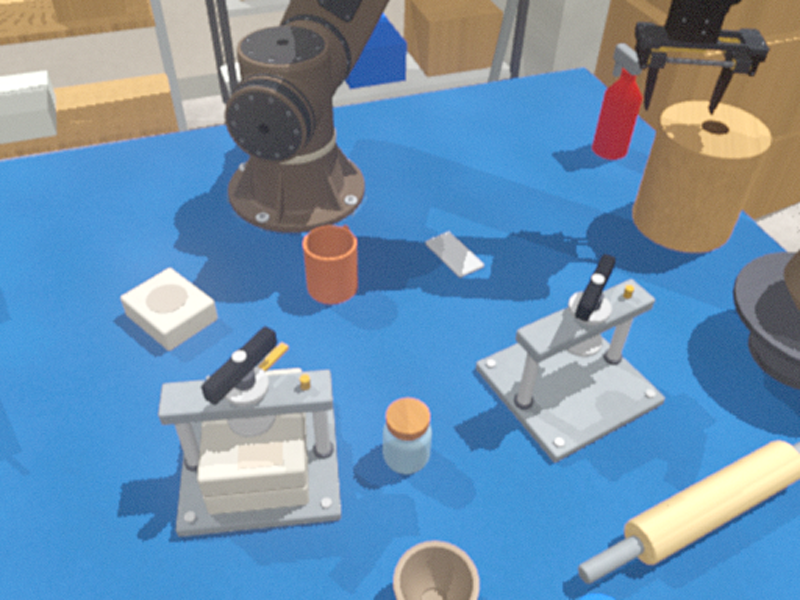

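View pics/side0b.png

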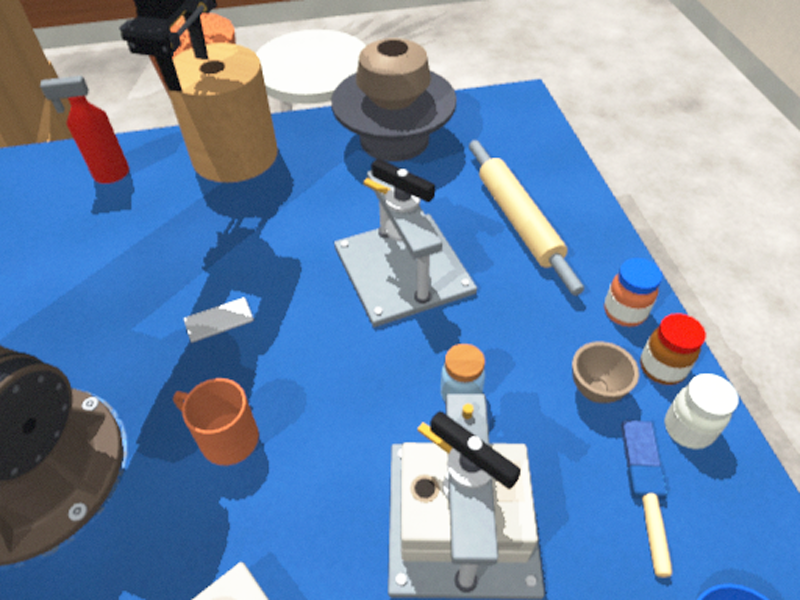

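The mould is in the left press of the scene view: handle dot at about (240,356), bar from (206,390) to (276,340), 800-px scale. In the side view the dot is at (475,443) and the pointer tip at (425,430). The pointer points towards the stop post side, near the robot.

```bash
cat > h.py <<'E'
import numpy as np,cv2
def ray(ci,u,v,fish=False):
    V=np.array(ci["view"]);R=V[:3,:3];o=-R.T@V[:3,3]
    x,y=(u-ci["cx"])/ci["fx"],(v-ci["cy"])/ci["fy"]
    if fish:
        t=np.hypot(x,y);k=np.sin(t)/t if t>1e-9 else 1;d=np.array([x*k,y*k,np.cos(t)])
    else: d=np.array([x,y,1.])
    d=R.T@d;return o,d/np.linalg.norm(d)
def onz(ci,u,v,z,fish=False):
    o,d=ray(ci,u,v,fish);return o+d*(z-o[2])/d[2]
def tri(rs):
    A=sum(np.eye(3)-np.outer(d,d) for o,d in rs);b=sum((np.eye(3)-np.outer(d,d))@o for o,d in rs)
    return np.linalg.solve(A,b)
E
python3 - <<'E'
from cell import env,cams
from h import *
S,D=cams.camera_info("scene"),cams.camera_info("side");k=.64
def p(*a): print(*[np.round(x,1) for x in a])
P={'dot':((240,356),(475,443)),'empty dot':((598,280),(403,173)),'post':((305,381),(468,409)),'tip':((287,348),(420,427)),'e tip':((0,0),(366,182))}
for n,(a,b) in P.items():
    a=np.array(a)*k;b=np.array(b)*k
    print(n);p(tri([ray(S,*a),ray(D,*b)]),onz(S,*a,206),onz(D,*b,206))
# bar ends: black mask about the handle in each view
for n,ci,c in(("scene",S,(240,356)),("side",D,(475,443))):
    im=cv2.imread(f"pics/{n}0.png");m=(im.max(2)<60).astype(np.uint8)
    m=cv2.morphologyEx(m,cv2.MORPH_CLOSE,np.ones((9,9),np.uint8))
    q,l=cv2.connectedComponents(m);cx,cy=(np.array(c)*k).astype(int)
    ys,xs=np.nonzero(l==l[cy,cx]);print(n,len(xs),l[cy,cx])
    pts=np.array([onz(ci,x,y,193)[:2] for x,y in zip(xs,ys)],np.float32)
    r=cv2.minAreaRect(pts);vx=cv2.fitLine(pts,cv2.DIST_L2,0,.01,.01).ravel();print(r,np.degrees(np.arctan2(vx[1],vx[0])),vx[2:])
E
```

```text
dot
[ 550.6 -179.3  204.5] [ 551.8 -179.1  206. ] [ 550.3 -180.2  206. ]
empty dot
[566.  248.3 203.7] [568.3 246.2 206. ] [565.4 246.2 206. ]
post
[ 565.3 -114.9  155.2] [ 606.6 -122.1  206. ] [ 553.8 -141.2  206. ]
tip
[ 507.4 -122.9  150.9] [ 556.5 -129.4  206. ] [ 500.1 -151.3  206. ]
e tip
[ 462.4 -271.8  593.6] [-491.6 -449.4  206. ] [510.6 238.4 206. ]
scene 194149 0
((293.50604248046875, 143.44244384765625), (1618.8956298828125, 1224.61474609375), 73.23184204101562) -16.336515 [444.13705  34.80952]
side 189986 0
((520.6742553710938, 240.36761474609375), (1118.8697509765625, 1579.653076171875), 76.50347137451172) -73.14653 [535.9523   92.07669]
```

```bash
cat >> h.py <<'E'
from scipy.spatial.transform import Rotation as Ro
def tool(s):
    R=Ro.from_euler("xyz",s["tcp_rot"]).as_matrix();return R
def plan(s,goal,jaw=None):
    R=tool(s);d=R.T@(np.array(goal)-s["eef_pos"])/500
    psi=np.degrees(np.arctan2(R[1,1],R[0,1]))
    print("pos",np.round(s["eef_pos"],1),"t",s["t"],"joints",np.round(s["joints"],2),"jaw",round(psi,2),"linear",np.round(d,4), "F",np.round(s["ft_force"],1),"open",s["opening"])
    if jaw is not None: 
        a=(psi-jaw+180)%360-180;print("turn deg",a,"scaled",a/180)
E
python3 - <<'E'
from cell import env,cams
from h import *
S,D=cams.camera_info("scene"),cams.camera_info("side");k=.64
for ci,a,b in((S,(206,390),(274,336)),(D,(434,420),(517,475))):
    a,b=[onz(ci,*(np.array(q)*k),200) for q in(a,b)];v=b-a;print(a,b,np.degrees(np.arctan2(v[1],v[0])))
s=env.state();print(np.round(tool(s),3));plan(s,(551,-180,330),38)
E
```

```text
[ 580.95408384 -220.35065063  200.        ] [ 529.42193785 -138.21306687  200.        ] 122.10367251410797
[ 516.99849329 -143.29843002  200.        ] [ 582.41949006 -218.97826813  200.        ] -49.158415337580166
[[-0.     0.427  0.904]
 [-0.001  0.904 -0.427]
 [-1.    -0.001 -0.   ]]
pos [266.5 565.1 228.1] t 0.1 joints [ 1.02  0.49  1.56  0.    1.09 -0.11] jaw 64.74 linear [-0.2028 -1.1052  1.1503] F [-0.1 -0.6 -0.4] open 0.9978394559437856
turn deg 26.74374930342225 scaled 0.1485763850190125
```

Call:
{"name": "carry_out", "arguments": {
  "grip": [-1,-1,-1,-1,-1],
  "linear": [
    [-0.09,0,0],
    [-0.07,-0.04,0.04],
    [-0.04,-0.06,0.06],
    [0,-0.065,0.068],
    [0,-0.065,0.068]
  ],
  "turn": [0,0,0,0,0]
}}

```text
t: 0.6
eef_pos: [324.4, 409.4, 329.0]
tcp_rot: [1.162, 1.57, 0.722]
ft_force: [1.5, 0.1, 0.1]
opening: 0.999
```

Call:
{"name": "carry_out", "arguments": {
  "grip": [-1,-1,-1,-1,-1],
  "linear": [
    [0,-0.065,0.068],
    [0,-0.065,0.068],
    [0,-0.065,0.068],
    [0,-0.065,0.068],
    [0,-0.065,0.068]
  ],
  "turn": [0,0,0,0,0]
}}

```text
t: 1.1
eef_pos: [408.9, 189.6, 328.6]
tcp_rot: [1.559, 1.571, 1.118]
ft_force: [0.7, 0.8, 0.6]
opening: 0.997
```

Call:
{"name": "carry_out", "arguments": {
  "grip": [-1,-1,-1,-1,-1],
  "linear": [
    [0,-0.065,0.068],
    [0,-0.065,0.068],
    [0,-0.065,0.068],
    [0,-0.065,0.068],
    [0,-0.065,0.068]
  ],
  "turn": [0,0,0,0,0]
}}

```text
t: 1.6
eef_pos: [493.4, -30.1, 328.6]
tcp_rot: [2.326, 1.571, 1.885]
ft_force: [0.4, 1.3, -0.0]
opening: 1.001
```

Run:
```python
from cell import env
from h import *
plan(env.state(),(551,-180,330),38)
```

```text
pos [493.4 -30.1 328.6] t 1.6 joints [-0.19  0.21  1.72  0.    1.21 -1.32] jaw 64.73 linear [-0.0029 -0.2219  0.2323] F [ 0.4  1.3 -0. ] open 1.0006157719989461
turn deg 26.729901666578428 scaled 0.1484994537032135
```

Call:
{"name": "carry_out", "arguments": {
  "grip": [-1,-1,-1,-1],
  "linear": [
    [0,-0.065,0.068],
    [0,-0.065,0.068],
    [0,-0.057,0.06],
    [0,-0.035,0.036]
  ],
  "turn": [0,0,0,0]
}}

```text
t: 2.0
eef_pos: [551.2, -180.8, 327.9]
tcp_rot: [-2.961, 1.57, 2.88]
ft_force: [-0.1, -0.1, 0.2]
opening: 1.0
```

Call:
{"name": "carry_out", "arguments": {
  "grip": [-1,-1,-1,-1,-1],
  "linear": [
    [0,0,0],
    [0,0,0],
    [0,0,0],
    [0,0,0],
    [0,0,0]
  ],
  "turn": [0.04,0.04,0.04,0.028,0]
}}

```text
t: 2.5
eef_pos: [550.6, -178.0, 328.3]
tcp_rot: [-2.835, 1.57, 2.542]
ft_force: [-0.4, 0.7, 0.2]
opening: 0.997
```

Run:
```python
from cell import env,cams
from h import *
import pickle
s=env.state();ci=cams.camera_info("wrist");im=cams.read_camera("wrist")
plan(s,(551,-180,330),38)
pickle.dump(ci,open("w1.pkl","wb"));cv2.imwrite("pics/w1.png",im)
cv2.imwrite("pics/w1b.png",cv2.resize(im,(800,600),interpolation=cv2.INTER_CUBIC))
o=-ci["view"][:3,:3].T@ci["view"][:3,3];print(o,ci)
```

```text
pos [ 550.6 -178.   328.3] t 2.5 joints [-0.43  0.34  1.53  0.    1.27 -1.09] jaw 38.03 linear [-0.0033 -0.0019  0.0037] F [-0.4  0.7  0.2] open 0.9974610105027211
turn deg 0.02814423450860204 scaled 0.00015635685838112244
[ 500.31107309 -114.02362563  484.44107291] {'fx': 297.3186396354542, 'fy': 297.3186396354542, 'cx': 255.56797430381212, 'cy': 187.27149110835913, 'view': array([[ 7.87477963e-01,  6.16342581e-01, -5.29794221e-04,
        -3.23449675e+02],
       [ 5.90821293e-01, -7.54625013e-01,  2.85431761e-01,
        -5.19914383e+02],
       [ 1.75523952e-01, -2.25084235e-01, -9.58398888e-01,
         3.50806288e+02],
       [ 0.00000000e+00,  0.00000000e+00,  0.00000000e+00,
         1.00000000e+00]])}
```

View pics/w1b.png

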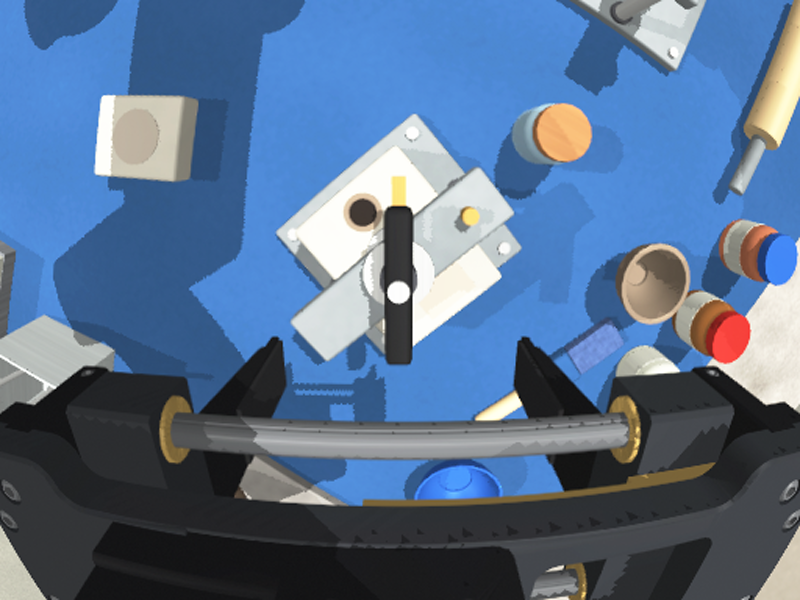

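Wrist view: the bar is vertical at column ~398 (rows 207–363), with the dot at (398,292), the pointer tip at (399,177) and the post at (470,216). It sits centred between the fingers.

Run:
```python
from cell import env,cams
from h import *
import pickle
ci=pickle.load(open("w1.pkl","rb"));im=cv2.imread("pics/w1.png");k=.64
f=lambda u,v,z:onz(ci,u*k,v*k,z,True)
c=f(398,292,207)
for n,u,v,z in(("dot",398,292,207),("tip",399,177,160),("post",470,214,165),("e1",398.5,207,206),("e2",398.5,363,206)):
    q=f(u,v,z);w=q-c;print(n,np.round(q,1),round(np.hypot(*w[:2]),1),np.degrees(np.arctan2(w[1],w[0])))
v=f(398.5,207,206)-f(398.5,363,206);print("bar",np.degrees(np.arctan2(v[1],v[0])),np.hypot(*v[:2]),(f(398.5,207,206)+f(398.5,363,206))/2)
m=(im.max(2)<70)[130:236,235:275];ys,xs=np.nonzero(m);xs+=235;ys+=130
p=np.array([f(x/k,y/k,206)[:2] for x,y in zip(xs,ys)],np.float32);r=cv2.minAreaRect(p);l=cv2.fitLine(p,cv2.DIST_HUBER,0,.01,.01).ravel()
print(r,np.degrees(np.arctan2(l[1],l[0])))
plan(env.state(),(*c[:2],192),38)
```

```text
dot [ 550.2 -179.4  207. ] 0.0 0.0
tip [ 508.1 -124.6  160. ] 69.1 127.57194852352171
post [ 562.4 -113.9  165. ] 66.6 79.50447282520943
e1 [ 517.9 -137.6  206. ] 52.8 127.69128728402528
e2 [ 580.8 -217.9  206. ] 49.2 -51.62415730201588
bar 128.02131037375514 102.02343279925495 [ 549.34233391 -177.75130615  206.        ]
((545.115966796875, -179.19361877441406), (26.599998474121094, 104.88896942138672), 40.02809524536133) -50.878254
pos [ 550.6 -177.9  328.4] t 2.55 joints [-0.43  0.34  1.53  0.    1.27 -1.09] jaw 38.22 linear [ 0.2727 -0.0023  0.0019] F [ 0.2 -0.7 -0.9] open 0.9997164410448349
turn deg 0.21725233460983873 scaled 0.0012069574144991041
```

Call:
{"name": "carry_out", "arguments": {
  "grip": [-1,-1,-1,-1,-1],
  "linear": [
    [0.09,-0.002,0.002],
    [0.09,0,0],
    [0.07,0,0],
    [0.022,0,0],
    [0,0,0]
  ],
  "turn": [0,0,0,0,0]
}}

```text
t: 3.05
eef_pos: [550.3, -179.3, 191.8]
tcp_rot: [-2.711, 1.568, 2.668]
ft_force: [-0.1, 0.6, 0.6]
opening: 0.998
```

Run:
```python
from cell import env
from h import *
s=env.state();plan(s,(550.2,-179.2,192),38);print(s["moment"])
```

```text
pos [ 550.3 -179.3  191.8] t 3.05 joints [-0.43  0.47  1.72  0.    0.96 -1.1 ] jaw 38.19 linear [-0.0004 -0.0002 -0.0003] F [-0.1  0.6  0.6] open 0.9981643837300533
turn deg 0.19101974382385833 scaled 0.0010612207990214353
[-0.02787019 -0.04142849  0.07945823]
```

Spot on; close.

Call:
{"name": "carry_out", "arguments": {
  "grip": [1,1,1,1,1],
  "linear": [
    [0,0,0],
    [0,0,0],
    [0,0,0],
    [0,0,0],
    [0,0,0]
  ],
  "turn": [0,0,0,0,0]
}}

```text
t: 3.55
eef_pos: [550.6, -179.4, 193.1]
tcp_rot: [0.607, 1.57, -0.298]
ft_force: [0.4, -0.4, 0.7]
opening: 0.636
```

Call:
{"name": "carry_out", "arguments": {
  "grip": [1,1,1,1],
  "linear": [
    [0,0,0],
    [0,0,0],
    [0,0,0],
    [0,0,0]
  ],
  "turn": [0,0,0,0]
}}

```text
t: 3.95
eef_pos: [550.5, -179.4, 192.6]
tcp_rot: [3.074, 1.571, 2.168]
ft_force: [-0.0, 0.2, 0.5]
opening: 0.301
```

Run:
```python
from cell import env
from h import *
s=env.state();plan(s,(550.2,-179.2,192),38);print(s["moment"])
```

```text
pos [ 550.5 -179.4  192.6] t 3.95 joints [-0.43  0.46  1.72  0.    0.96 -1.09] jaw 38.1 linear [ 0.0011 -0.0003 -0.0006] F [-0.   0.2  0.5] open 0.30144549531040304
turn deg 0.10475013840152769 scaled 0.0005819452133418205
[-0.05245724  0.00915462  0.07291282]
```

Fingers are still closing (18 mm ≈ 0.19).

Call:
{"name": "carry_out", "arguments": {
  "grip": [1,1,1,1,1],
  "linear": [
    [0,0,0],
    [0,0,0],
    [0,0,0],
    [0,0,0],
    [0,0,0]
  ],
  "turn": [0,0,0,0,0]
}}

```text
t: 4.45
eef_pos: [550.5, -179.4, 192.6]
tcp_rot: [2.721, 1.571, 1.816]
ft_force: [-0.7, 0.7, -0.7]
opening: 0.241
```

Call:
{"name": "carry_out", "arguments": {
  "grip": [1,1,1,1,1],
  "linear": [
    [0,0,0],
    [0,0,0],
    [0,0,0],
    [0,0,0],
    [0,0,0]
  ],
  "turn": [0.03,0.03,0.03,0.03,0]
}}

```text
t: 4.95
eef_pos: [550.6, -179.3, 192.6]
tcp_rot: [1.979, 1.571, 0.695]
ft_force: [0.9, 0.1, -1.1]
opening: 0.243
```

Run:
```python
from cell import env
from h import *
s=env.state();plan(s,(550.2,-179.2,192),38);print(s["moment"])
```

```text
pos [ 550.6 -179.3  192.6] t 4.95 joints [-0.43  0.46  1.72  0.    0.96 -0.72] jaw 16.42 linear [ 0.0012 -0.0007 -0.0004] F [ 0.9  0.1 -1.1] open 0.2430005502414638
turn deg -21.58075514411732 scaled -0.11989308413398511
[-0.11037161  0.01169849 -0.06091346]
```

Call:
{"name": "carry_out", "arguments": {
  "grip": [1,1,1,1,1],
  "linear": [
    [0,0,0],
    [0,0,0],
    [0,0,0],
    [0,0,0],
    [0,0,0]
  ],
  "turn": [0.03,0.03,0.03,0.02,0]
}}

```text
t: 5.45
eef_pos: [550.7, -179.3, 192.6]
tcp_rot: [1.573, 1.571, -0.054]
ft_force: [0.7, 0.5, -0.3]
opening: 0.243
```

Run:
```python
from cell import env,cams
from h import *
import pickle
s=env.state();plan(s,(550.2,-179.2,192),38);print(s["moment"])
ci=cams.camera_info("wrist");im=cams.read_camera("wrist");cv2.imwrite("pics/w2.png",im);pickle.dump(ci,open("w2.pkl","wb"))
cv2.imwrite("pics/w2b.png",cv2.resize(im[70:330,130:390],(780,600*780//780),interpolation=cv2.INTER_CUBIC))
```

```text
pos [ 550.7 -179.3  192.6] t 5.45 joints [-0.43  0.46  1.72  0.    0.96 -0.37] jaw -3.18 linear [ 0.0012 -0.0009 -0.0002] F [ 0.7  0.5 -0.3] open 0.24275199508303105
turn deg -41.18006314931293 scaled -0.22877812860729405
[-0.06705818 -0.13218257  0.17170583]
```

View pics/w2b.png

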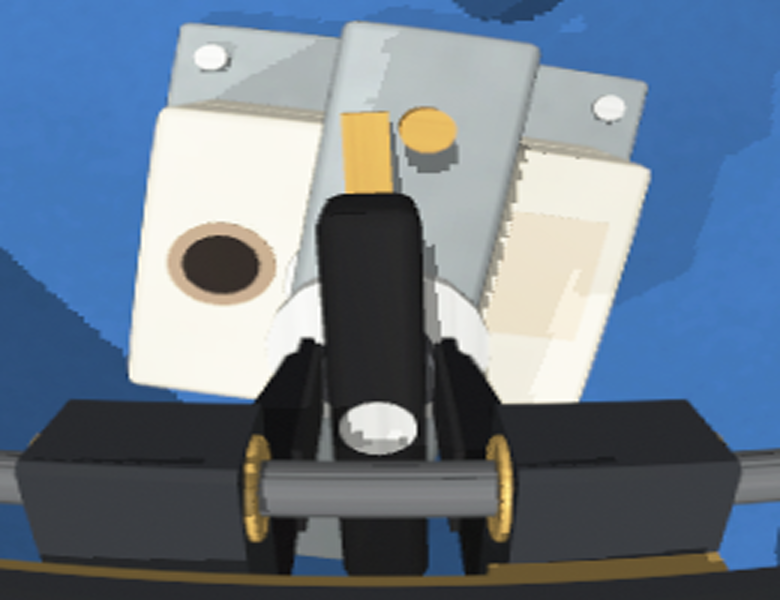

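Wrist view: pointer at (367,150), all but touching the post at (428,128); the bar is still above the pointer. Next I turn about 16° more and measure the slip.

Call:
{"name": "carry_out", "arguments": {
  "grip": [1,1,1,1,1],
  "linear": [
    [0,0,0],
    [0,0,0],
    [0,0,0],
    [0,0,0],
    [0,0,0]
  ],
  "turn": [0.02,0.025,0.025,0.02,0]
}}

```text
t: 6.0
eef_pos: [550.7, -179.3, 192.6]
tcp_rot: [1.799, 1.57, -0.11]
ft_force: [2.4, -1.0, -1.3]
opening: 0.238
```

Run:
```python
from cell import env,cams
from h import *
import pickle
s=env.state();plan(s,(550.2,-179.2,192),38);print(s["moment"])
ci=cams.camera_info("wrist");im=cams.read_camera("wrist");cv2.imwrite("pics/w3.png",im);pickle.dump(ci,open("w3.pkl","wb"))
cv2.imwrite("pics/w3b.png",cv2.resize(im[70:270,130:390],(780,600),interpolation=cv2.INTER_CUBIC))
ci2=pickle.load(open("w2.pkl","rb"))
for x,y in((367,112),(367,185),(428,130)):
    w=onz(ci2,130+x/3,70+y/600*260,160,True)-[550.4,-179.2,160];print(np.round(w,1),np.degrees(np.arctan2(w[1],w[0])))
```

```text
pos [ 550.7 -179.3  192.6] t 6.0 joints [-0.43  0.46  1.72  0.    0.96 -0.09] jaw -19.36 linear [ 0.0013 -0.0011  0.0001] F [ 2.4 -1.  -1.3] open 0.23751566607594485
turn deg -57.35968899372938 scaled -0.3186649388540521
[-0.07353242 -0.25768115  0.23530591]
[ 1.5 69.9  0. ] 88.75917384602211
[ 0.4 49.6  0. ] 89.59129070402992
[14.1 64.2  0. ] 77.63033771694964
```

View pics/w3b.png

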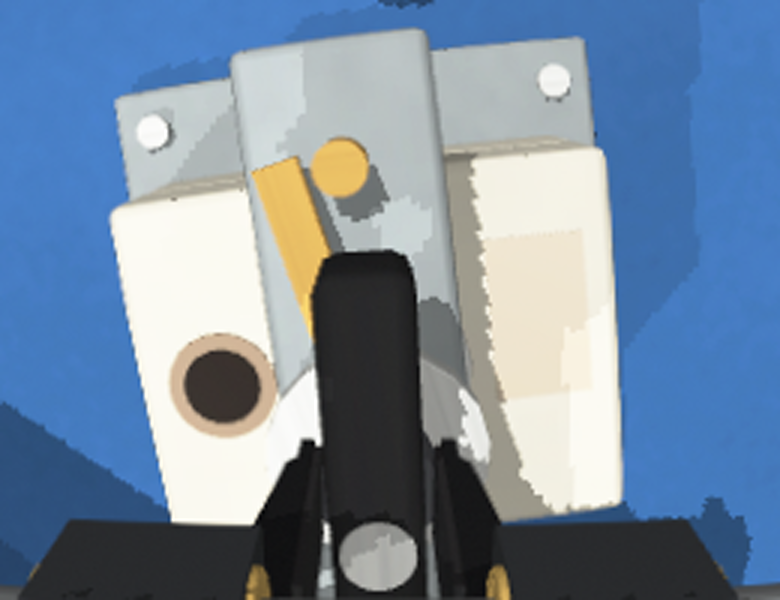

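Wrist view: the pointer has been left behind against the post (tip at (276,165), post at (340,167)) and the bar has turned past it. The slip is about 17°. I'll add 5°, stop and let go.

Call:
{"name": "carry_out", "arguments": {
  "grip": [1,1],
  "linear": [
    [0,0,0],
    [0,0,0]
  ],
  "turn": [0.028,0]
}}

```text
t: 6.25
eef_pos: [550.7, -179.4, 192.6]
tcp_rot: [2.013, 1.57, 0.016]
ft_force: [1.9, -0.0, -1.1]
opening: 0.243
```

Call:
{"name": "carry_out", "arguments": {
  "grip": [-1,-1,-1,-1,-1],
  "linear": [
    [0,0,0],
    [0,0,0],
    [0,0,0],
    [0,0,0],
    [0,0,0]
  ],
  "turn": [0,0,0,0,0]
}}

```text
t: 6.75
eef_pos: [550.5, -179.4, 192.6]
tcp_rot: [-2.343, 1.571, 1.941]
ft_force: [-0.3, -0.8, -0.6]
opening: 0.608
```

Call:
{"name": "carry_out", "arguments": {
  "grip": [-1,-1,-1,-1,-1],
  "linear": [
    [0,0,0],
    [-0.03,0,0],
    [-0.08,0,0],
    [-0.08,0,0],
    [-0.08,0,0]
  ],
  "turn": [0,0,0,0,0]
}}

```text
t: 7.25
eef_pos: [550.3, -179.3, 329.2]
tcp_rot: [-1.882, 1.57, 2.402]
ft_force: [0.3, -0.5, 1.1]
opening: 0.99
```

Run:
```python
from cell import env,cams
from h import *
import pickle
s=env.state();plan(s,(550.2,-179.2,192),38)
ci=cams.camera_info("wrist");im=cams.read_camera("wrist");cv2.imwrite("pics/w4.png",im);pickle.dump(ci,open("w4.pkl","wb"))
cv2.imwrite("pics/w4b.png",cv2.resize(im,(800,600),interpolation=cv2.INTER_CUBIC))
```

```text
pos [ 550.3 -179.3  329.2] t 7.25 joints [-0.43  0.34  1.53  0.    1.27 -0.  ] jaw -24.53 linear [ 2.743e-01 -1.000e-04 -0.000e+00] F [ 0.3 -0.5  1.1] open 0.990434978570342
turn deg -62.52527005583863 scaled -0.34736261142132574
```

View pics/w4b.png

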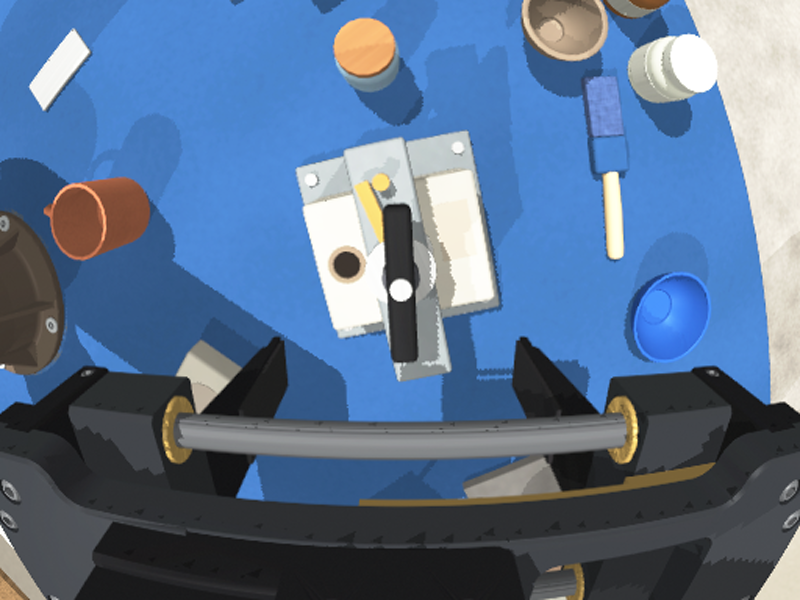

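Wrist view: bar from (397,206) to (404,361), pointer tip at (362,184) lying against the post at (381,182), fingers clear. Now I measure the final slip.

Run:
```python
from h import *
import pickle
ci=pickle.load(open("w4.pkl","rb"));k=.64;f=lambda u,v,z:onz(ci,u*k,v*k,z,True)
an=lambda w:np.degrees(np.arctan2(w[1],w[0]))
c=np.array([550.3,-179.3,0])
b=an(f(397,206,206)-f(404,361,206));t=an(f(363,184,160)-c);p=an(f(381,182,165)-c)
print("bar",b,"tip",t,"post",p,"slip",np.radians(t-b))
```

```text
bar 68.02625716019499 tip 87.92486272303078 post 77.05390907780658 slip 0.3472961836271441
```

```bash
python3 -c "
from cell import env
print(env.job_done(),env.state()['t'])"
```

```text
the job is handed in; nothing more can be done
the job is handed in; nothing more can be done
```

The press holding the mould is tightened, its handle has been let go and the job is handed in. I gripped the black T-handle at its centre from above and turned it about 62° clockwise. That took the pointer to the stop post and the handle a little way past the pointer. I then opened the gripper and rose 137 mm clear, all within about 7.3 s of the 29 s allowed.

The last wrist picture showed:
- **Tightness:** the pointer lies against the stop post, at about 88° with the post at 77°. It stayed there while the handle turned on.
- **Slip:** the handle stands about 0.35 rad past the pointer by the picture. The gripper angle gives about 0.39–0.4 rad, so the two differ by about 2–3°. Both are well inside 0.1 to 0.785.
- **Clearance:** the gripper was open and touching nothing, with forces at noise level.

I did not go near the empty press after the first pass high above the table, and did not photograph it again. The wrist moment showed no clear step at the stop, so I judged contact and slip from the pictures.

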